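# Stroke the topping caddy's lids shut

## Robot

A 7-joint arm with a two-finger parallel gripper is mounted at the origin on the work surface. World frame = base frame: x ahead of the robot, y to its left, z up, the work surface at z = 0. Lengths are in m, angles in degrees, forces in N, time in s.
With the tool pointing down it reaches from about 0.425 to 0.875 m from the base axis. Payload 4.7 kg.
Tool frame: the origin (TCP) lies between the finger pads, 19 mm behind the fingertips; this is the grasp point; z points along the fingers, y is the line along which they close (so a half turn about z gives the same grasp; the last joint's range is limited). The gripper opens to 87 mm and grips with 3 to 60 N. Pads are 19 mm wide; open, the fingers measure 117 mm over their backs; the gripper's body (75 mm by 190 mm) begins 51 mm behind the grasp point.
Start: joints at [63.948, 18.392, -4.016, 83.108, 1.295, 78.541, -3.26], TCP at [0.294, -0.58, 0.241] pointing down, gripper open.
Joint ranges: [-163.93, 163.93], [-17.29, 119.83], [-79.2, 71.16], [3.27, 140.29], [-89.18, 269.18], [5.43, 117.66], [-154.24, 154.24]. Speed limits (degrees/s): [147.25, 147.25, 180, 180, 180, 180, 180].

## Interface

Orientations are given as [roll, pitch, yaw] about the fixed x, y, z axes, in that order (R = Rz(yaw) Ry(pitch) Rx(roll)).
In Python, from cell import get_obs, cams, ticket, finder gives the robot as it stands.
- The arm moves only by the shell command python3 -m creep 'ROWS' [FORCE]. ROWS is text: rows parted by semicolons, each of 5 numbers parted by spaces: the shift along the world's x, y, z in m, then the turn about the world's z in degrees, then the finger opening in m, from 0 to 0.087. A call has 1 to 8 rows; each row shifts and turns the commanded pose from where the row before left it; what a row does not reach is not made up. A row lasts 1/8 s, in which the tool goes at most 62.5 mm and 10.7 degrees, less where a joint would pass 70% of its speed; a pose out of reach is approached as far as the arm can. A call with a gripper value outside its range is refused whole. The fingers move at their own pace and stop on an object; FORCE is the grip in N (left out, the last holds). Time passes only in rows, so rows that do not move let the fingers close. It gives the time, the measured TCP pose, the force, the opening and the grip force at its end, in the units of the state.
- get_obs(): the state, without advancing time (a new reading comes with each control period).
- cams.read_camera(name): name is "scene" or "top" or "wrist"; returns the picture (420x560x3 uint8, red, green, blue); there is no depth.
- cams.calibration(name): a dict with "fx", "fy", "cx", "cy" (pixels), "extrinsics" (4x4, takes a point from world to camera coordinates). Camera axes: x right, y down, z forward; pixel columns grow to the right and rows downward; lengths in m; the calibration is good to about 2 mm. A picture is of the moment at which its call begins: read the wrist's pose just before it. calibration takes no time and is no camera call; for the wrist camera it gives the pose at the moment of the call.
- ticket.sign_off(): hands the job in; it is judged then, once.
Trained networks look in the newest picture that a camera, given by its name, has taken for a name from the list of things; names that differ only in an ending like _2 or _b are one class to them, and where a whole thing is asked for, a point or a joint stands for the part that bears it (a point fixed in the world has none). Each returns a list of dicts, best first, with "p" (0 to 1); they miss things now and then, are a little off and sometimes report something else, mostly with a low value. They report only what shows in the picture. A call takes as long as a camera call.
- finder.masks_of(name, camera): "mask" (420x560 bool, what is visible of it) and "xy" ([column, row] in pixels, amid what is visible of it).
- finder.tip_of(name, camera): "xy" ([column, row] in pixels: a listed point, or the origin of a listed thing).
The state is a dict: "time_s": time; "qpos": joint angles; "joint_velocities": joint speeds; "effort": joint torques, N m; "tool_pos": TCP position; "tool_rot": TCP orientation; "force": force on the tool from outside, world axes, zero at the start; "wrist_torque": the same for the moment, N m; "grip_width": finger opening in m; "grasp_force": force on a finger pad.
Only numpy, scipy, OpenCV 4.12 (cv2) and the standard library are available. Lean on these libraries where they do the work, as an engineer would, in place of code of your own. Each camera call takes 0.05 s, during which the arm holds its last target. There are 200 camera calls.

## Task

All four flip lids of the topping caddy have been left ajar. With a fingertip, stroke lightly along the tops of the row in one pass, starting at the end where the first lid has its hinge (so that you run up each lid from its hinge to its raised edge), and press each lid fully shut in turn, without rising off the row before the last one is shut. Do not pick up, open further or shove anything, and leave the things around the caddy alone.

Things in the scene. Friction and masses are not known exactly. Their poses are not given: they have to be found in the camera images.
- caddy: Loose steel trough, 2.6 kg, upright on the counter. Origin: centre of its underside; z up, own y along the row of four flat black lids (lid1 at the -y end to lid4 at the +y end), x across it. 116 mm across, 252 mm along the row, rim 85 mm above the counter; tops of shut lids 89 mm. A 12 mm rim lies before lid1's hinge. Tamper, cup and jar stand some 25 mm off its long sides.
- lid1 (a joint): Angle of lid1 (rad): 0 shut, positive = free edge up. Starts ajar at 0.30 to 0.55. Lid 100 mm across (x), 54 mm along the row (y), 4 mm thick, hinged on its -y side on a line along x at caddy y = -114 mm, 85 mm up; ajar it is a ramp rising towards +y. The stiff hinge stays where left; under 1 N at the free edge moves it.
- lid1_edge (a point): Middle of the free (+y) edge of lid1, on its upper face, 54 mm from its hinge line; when shut it is 89 mm above the counter.
- lid2 (a joint): Angle of lid2 (rad): 0 shut, positive = free edge up. Starts ajar at 0.30 to 0.55. Lid 100 mm across (x), 54 mm along the row (y), 4 mm thick, hinged on its -y side on a line along x at caddy y = -56 mm, 85 mm up; ajar it is a ramp rising towards +y. The stiff hinge stays where left; under 1 N at the free edge moves it.
- lid2_edge (a point): Middle of the free (+y) edge of lid2, on its upper face, 54 mm from its hinge line; when shut it is 89 mm above the counter.
- lid3 (a joint): Angle of lid3 (rad): 0 shut, positive = free edge up. Starts ajar at 0.30 to 0.55. Lid 100 mm across (x), 54 mm along the row (y), 4 mm thick, hinged on its -y side on a line along x at caddy y = +2 mm, 85 mm up; ajar it is a ramp rising towards +y. The stiff hinge stays where left; under 1 N at the free edge moves it.
- lid3_edge (a point): Middle of the free (+y) edge of lid3, on its upper face, 54 mm from its hinge line; when shut it is 89 mm above the counter.
- lid4 (a joint): Angle of lid4 (rad): 0 shut, positive = free edge up. Starts ajar at 0.30 to 0.55. Lid 100 mm across (x), 54 mm along the row (y), 4 mm thick, hinged on its -y side on a line along x at caddy y = +60 mm, 85 mm up; ajar it is a ramp rising towards +y. The stiff hinge stays where left; under 1 N at the free edge moves it.
- lid4_edge (a point): Middle of the free (+y) edge of lid4, on its upper face, 54 mm from its hinge line; when shut it is 89 mm above the counter.
- tamper: Steel coffee tamper, 58 mm across, 88 mm tall, standing; a bystander. Origin: centre of its underside.
- cup: White cup, 64 mm across, 58 mm tall, standing; a bystander. Origin: centre of its underside.
- jar: Small glass jar with steel lid, 56 mm across, 75 mm tall, standing; a bystander. Origin: centre of its underside.
- spoon: Spoon, 160 mm long, lying on the counter; a bystander. Origin: centre of its underside.
- jug: Steel milk jug with handle, 84 mm across, 105 mm tall, standing; a bystander. Origin: centre of its underside.
- syrup: Amber syrup bottle, 68 mm across, 220 mm tall, standing; a bystander. Origin: centre of its underside.

How it is judged (in metres and radians):
On the way, in this order (a step that is already met when the one before it is completed fails the run):
1. lid1 is pressed shut while the ones after it are still ajar (value of joint lid1 below 0.07 rad), for 0.1 s.
2. lid2 is pressed shut while the ones after it are still ajar (value of joint lid2 below 0.07 rad), for 0.1 s.
3. lid3 is pressed shut while the ones after it are still ajar (value of joint lid3 below 0.07 rad), for 0.1 s.
4. lid4 is pressed shut (value of joint lid4 below 0.07 rad), for 0.1 s.
At the end, for the whole second after the job is handed in: All four lids are shut to within 0.07 rad (4 mm at the free edge) and the caddy stands upright, at rest, within 25 mm of where it was (value of joint each of lid1, lid2, lid3, lid4 below 0.07 rad and distance of caddy from where it was at the start of the episode below 0.025 m and angle between caddy's own z axis and vertical below 0.05 rad and linear speed of caddy below 0.01 m/s); the robot touches nothing.
It fails at once if the fingertips rise off the row (TCP more than 65 mm above the shut lids' tops) after lid1 is shut and before lid4 is (value of joint lid1 below 0.07 rad and value of joint lid4 above 0.12 rad and z of the grasp point in the frame of caddy above 0.154 m).
It fails at once if a lid is lifted further open (beyond 0.75 rad) (value of joint any of lid1, lid2, lid3, lid4 above 0.75 rad).
It fails at once if the robot presses on the caddy or its lids with more than 40 N (contact force between any of the fingers, the arm and caddy above 40 N).
It fails at once if the caddy is shoved more than 25 mm, lifted or tipped (distance of caddy from where it was at the start of the episode above 0.025 m or height (world z) of caddy above 0.01 m or angle between caddy's own z axis and vertical above 0.1 rad).
It fails at once if a bystander is moved by more than 20 mm (distance of any of tamper, cup, jar, spoon, jug, syrup from where it was at the start of the episode above 0.02 m).
It also fails if it takes over 42 s, if anything falls off the work surface, if the arm or the gripper's body presses on something with over 40 N, if the wrist force passes 120 N, or if a joint passes its speed limit or range.

## Working session

There is one attempt and no reset: what is moved stays moved. The work goes in short steps, Python scripts to look and compute and a shell command to move; the robot and the scene stay as the last step left them, time stands still between calls to the robot, and variables do not carry over. Pictures are saved under pics/ and viewed, at most 10 in all, crops included, and the job is handed in when it is done.

```bash
mkdir -p pics; cat > h.py <<'E'
import numpy as np, cv2
from cell import get_obs, cams, ticket, finder
def P(c):
    k=cams.calibration(c); E=np.array(k["extrinsics"]); K=np.array([[k["fx"],0,k["cx"]],[0,k["fy"],k["cy"]],[0,0,1]])
    return K,E
def plane(c,xy,z):
    K,E=P(c); R,t=E[:3,:3],E[:3,3]
    d=R.T@np.linalg.solve(K,[*xy,1]); o=-R.T@t
    return o+d*(z-o[2])/d[2]
def shot(c,f=None):
    im=cams.read_camera(c)
    if f: cv2.imwrite("pics/"+f,im[...,::-1])
    return im
E
python3 - <<'E'
from h import *
for c in("top","scene"):
    shot(c,c+"1.png")
    for n in ["lid1_edge","lid2_edge","lid3_edge","lid4_edge","caddy","tamper","cup","jar","jug","syrup","spoon"]:
        r=finder.tip_of(n,c)
        print(c,n,[(round(d["p"],2),np.round(d["xy"]),plane(c,d["xy"],.105 if "lid" in n else 0).round(3)[:2]) for d in r[:2]])
    print(P(c)[1].round(3))
o=get_obs();print(o["tool_pos"],o["tool_rot"],o["grip_width"],o["time_s"])
E
```

```text
top lid1_edge [(0.64, array([266., 193.]), array([0.568, 0.023]))]
top lid2_edge [(0.91, array([240., 192.]), array([0.569, 0.093])), (0.65, array([259., 156.]), array([0.668, 0.045]))]
top lid3_edge []
top lid4_edge [(0.63, array([197., 194.]), array([0.56 , 0.205])), (0.41, array([422., 291.]), array([ 0.322, -0.389]))]
top caddy [(0.56, array([239., 200.]), array([0.566, 0.1  ]))]
top tamper [(0.57, array([227., 245.]), array([0.437, 0.13 ]))]
top cup [(0.82, array([262., 159.]), array([0.686, 0.039])), (0.74, array([220., 191.]), array([0.591, 0.155]))]
top jar [(0.82, array([219., 162.]), array([0.674, 0.164])), (0.6, array([224., 245.]), array([0.436, 0.14 ]))]
top jug [(0.79, array([136., 200.]), array([0.557, 0.395])), (0.47, array([441., 206.]), array([ 0.565, -0.472]))]
top syrup [(0.72, array([442., 208.]), array([ 0.558, -0.474]))]
top spoon [(0.84, array([421., 289.]), array([ 0.328, -0.413]))]
[[ 0.029 -1.    -0.004 -0.02 ]
 [-0.987 -0.028 -0.156  0.541]
 [ 0.156  0.009 -0.988  1.452]
 [ 0.     0.     0.     1.   ]]
scene lid1_edge [(0.95, array([302., 201.]), array([0.
[... 381 characters left out ...]
, 0.385]))]
scene tamper []
scene cup [(0.57, array([327., 250.]), array([0.696, 0.048])), (0.55, array([309., 189.]), array([0.448, 0.135]))]
scene jar [(0.79, array([353., 233.]), array([0.681, 0.153]))]
scene jug [(0.91, array([393., 187.]), array([0.579, 0.392]))]
scene syrup [(0.86, array([149., 293.]), array([ 0.577, -0.469]))]
scene spoon [(0.84, array([142., 227.]), array([ 0.331, -0.414]))]
[[ 4.890e-01  8.720e-01 -1.000e-03 -2.580e-01]
 [ 6.480e-01 -3.640e-01 -6.680e-01 -3.040e-01]
 [-5.830e-01  3.260e-01 -7.440e-01  1.708e+00]
 [ 0.000e+00  0.000e+00  0.000e+00  1.000e+00]]
[ 0.29365463 -0.57988979  0.24127957] [1.79997406e+02 2.67201695e-03 2.68600865e+01] 0.08687297604415813 1.2
```

View pics/top1.png

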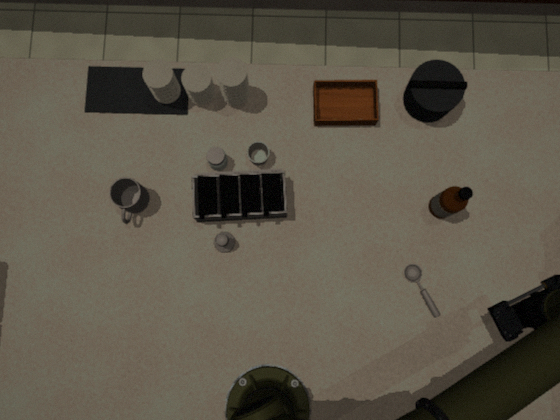

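View pics/scene1.png

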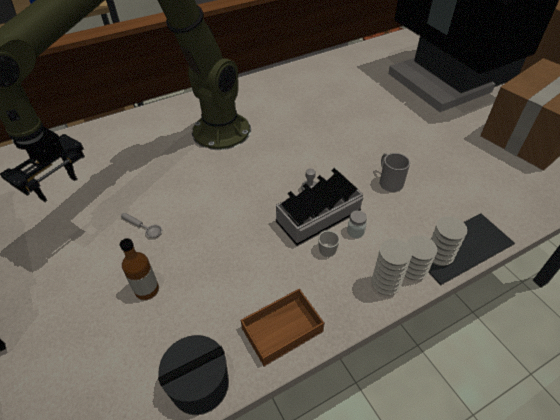

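The pictures show the caddy at about top (240,196) and scene (320,205), with its row roughly along world y. Next I check which way the hinges face, and the yaw.

```bash
python3 - <<'E'
from h import *
ims=[]
for c,(x,y) in (("top",(190,145)),("scene",(265,150))):
    im=shot(c)
    ims.append(cv2.resize(im[y:y+110,x:x+110],(396,396),interpolation=cv2.INTER_CUBIC))
    r=finder.masks_of("caddy",c)
    for d in r[:1]:
        ys,xs=np.nonzero(d["mask"]); w=np.array([plane(c,p,.085)[:2] for p in zip(xs,ys)],np.float32)
        print(c,d["p"],len(xs),cv2.minAreaRect(w))
    for n in ["lid1_edge","lid2_edge","lid3_edge","lid4_edge"]:
        for d in finder.masks_of(n,c)[:1]:
            ys,xs=np.nonzero(d["mask"]); print(c,n,round(d["p"],2),len(xs),plane(c,d["xy"],.1).round(3))
cv2.imwrite("pics/z.png",np.hstack(ims)[...,::-1])
E
```

```text
Traceback (most recent call last):
  File "h.py", line 7, in plane
    K,E=P(c); R,t=E[:3,:3],E[:3,3]
        ~^^^
  File "h.py", line 4, in P
    k=cams.calibration(c); E=np.array(k["extrinsics"]); K=np.array([[k["fx"],0,k["cx"]],[0,k["fy"],k["cy"]],[0,0,1]])
ValueError: time passes only in moves, steps and waits
```

Too many calibration calls, so I cache it.

```bash
sed -i 's/^def P/from functools import lru_cache\n@lru_cache\ndef P/' h.py; python3 - <<'E'
from h import *
ims=[]
for c,(x,y) in (("top",(190,145)),("scene",(265,150))):
    im=shot(c)
    ims.append(cv2.resize(im[y:y+110,x:x+110],(396,396),interpolation=cv2.INTER_CUBIC))
    r=finder.masks_of("caddy",c)
    for d in r[:1]:
        ys,xs=np.nonzero(d["mask"]); w=np.array([plane(c,p,.085)[:2] for p in zip(xs,ys)],np.float32)
        print(c,d["p"],len(xs),cv2.minAreaRect(w))
    for n in ["lid1_edge","lid2_edge","lid3_edge","lid4_edge"]:
        for d in finder.masks_of(n,c)[:1]:
            ys,xs=np.nonzero(d["mask"]); print(c,n,round(d["p"],2),len(xs),plane(c,d["xy"],.1).round(3))
cv2.imwrite("pics/z.png",np.clip(np.hstack(ims)[...,::-1]*1.6,0,255))
E
```

```text
top 0.76 4548 ((0.5643509030342102, 0.09830939769744873), (0.1393364518880844, 0.2541235685348511), 4.647615432739258)
top lid1_edge 0.6 778 [0.566 0.01  0.1  ]
top lid2_edge 0.72 750 [0.568 0.07  0.1  ]
top lid3_edge 0.79 656 [0.564 0.11  0.1  ]
scene 0.6 3923 ((0.5864096283912659, 0.0774334967136383), (0.19237209856510162, 0.29567161202430725), 6.653931617736816)
scene lid1_edge 0.59 546 [0.575 0.003 0.1  ]
scene lid2_edge 0.98 492 [0.579 0.055 0.1  ]
scene lid3_edge 0.79 494 [0.566 0.128 0.1  ]
scene lid4_edge 0.61 415 [0.557 0.184 0.1  ][ WARN:0@5.672] global loadsave.cpp:1063 imwrite_ Unsupported depth image for selected encoder is fallbacked to CV_8U.
```

View pics/z.png

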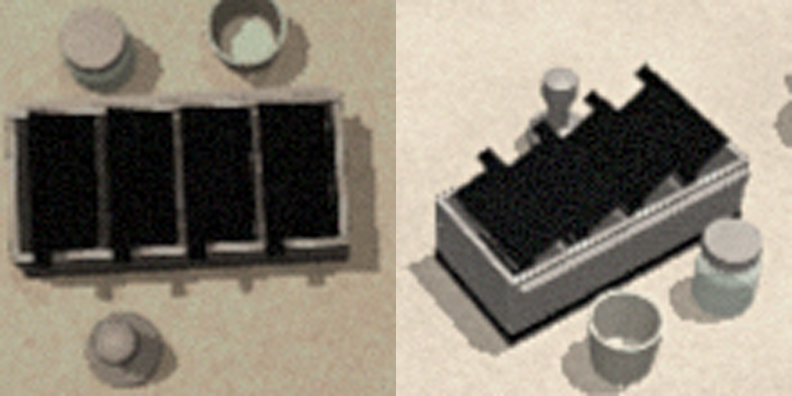

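The hinges are on each lid's -y world side, since the ramps rise toward lid4. The row starts near y=-0.016, with the axis at x≈0.57 and yaw ≈4°. In the crop the tamper, cup and jar stand clear of the row. I approach at height, away from the syrup.

```bash
python3 -m creep '.014 .042 0 -4 0; .014 .042 0 -4 0; .014 .042 0 -4 0; .014 .042 0 -4 0; .015 .041 0 -4 0; .015 .041 0 -3 0; .033 .045 0 0 0; .033 .045 0 0 0' 10; python3 -m creep '.033 .045 -.01 0 0; .033 .045 -.01 0 0; .033 .045 -.02 0 0; .033 .035 -.02 0 0; 0 0 0 0 0; 0 0 0 0 0'; python3 - <<'E'
from h import *
shot("wrist","w1.png")
for c in("wrist",):
    for n in ["lid1_edge","lid2_edge","lid3_edge","lid4_edge","caddy"]:
        print(n,[(round(d["p"],2),np.round(d["xy"]),plane(c,d["xy"],.105 if "lid" in n else 0).round(3)[:2]) for d in finder.tip_of(n,c)[:2]])
E
```

```text
time_s: 2.9
tool_pos: [0.4464, -0.2386, 0.2418]
tool_rot: [179.9, -0.0, 3.8]
force: [0.6, -0.7, -0.7]
grip_width: 0.0151
grasp_force: 0.0
time_s: 3.65
tool_pos: [0.5774, -0.0707, 0.1813]
tool_rot: [180.0, 0.0, 3.8]
force: [-0.1, -0.6, 0.3]
grip_width: 0.0005
grasp_force: 0.0
lid1_edge [(0.85, array([133., 225.]), array([0.573, 0.025]))]
lid2_edge [(0.72, array([ 40., 228.]), array([0.567, 0.086]))]
lid3_edge []
lid4_edge []
caddy [(0.82, array([113., 189.]), array([0.57 , 0.087]))]
```

View pics/w1.png

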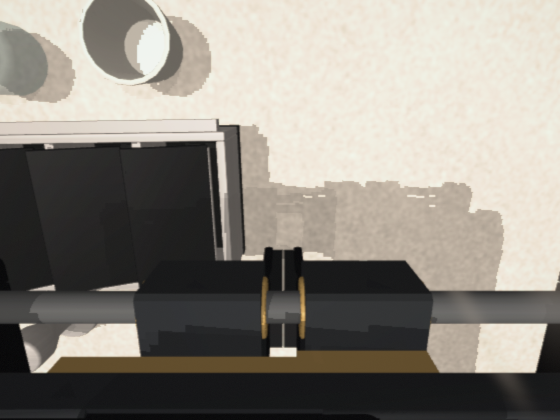

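The wrist view shows the caddy's -y rim at columns 218–240 and the closed fingers at column 283, clear of it. The row is parallel to the tool's y axis. I descend beside the rim, then stroke onto lid1.

```bash
python3 -m creep '0 0 -.03 0 0; 0 0 -.03 0 0; 0 0 -.01 0 0; 0 0 0 0 0'; python3 -m creep '-.001 .015 0 0 0; -.001 .015 0 0 0; -.001 .015 0 0 0; 0 0 0 0 0'
```

```text
time_s: 4.45
tool_pos: [0.5774, -0.0701, 0.1113]
tool_rot: [-180.0, 0.0, 3.8]
force: [0.3, 0.3, 0.2]
grip_width: 0.0004
grasp_force: 0.0
time_s: 4.95
tool_pos: [0.5747, -0.0222, 0.1117]
tool_rot: [-180.0, -0.0, 4.1]
force: [0.2, -0.2, 0.7]
grip_width: 0.0006
grasp_force: 0.0
```

```bash
python3 -m creep '-.001 .01 -.0015 0 0; -.001 .01 0 0 0; -.001 .01 0 0 0; 0 .01 0 0 0; 0 0 0 0 0'; python3 -m creep '-.001 .01 0 0 0; -.001 .01 0 0 0; 0 0 0 0 0'
```

```text
time_s: 5.58
tool_pos: [0.5716, 0.0166, 0.1098]
tool_rot: [-180.0, -0.0, 4.0]
force: [-0.4, -0.2, 0.7]
grip_width: 0.0007
grasp_force: 0.0
time_s: 5.95
tool_pos: [0.5696, 0.0365, 0.1099]
tool_rot: [-180.0, -0.0, 4.0]
force: [0.3, -0.7, -0.5]
grip_width: 0.0005
grasp_force: 0.0
```

```bash
python3 - <<'E'
from h import *
a=shot("scene")[140:250,265:375]; b=shot("top")[145:255,190:300]
cv2.imwrite("pics/z2.png",np.clip(np.hstack([cv2.resize(i,(396,396),interpolation=cv2.INTER_CUBIC) for i in(b,a)])[...,::-1]*1.8,0,255).astype(np.uint8))
E
```

```text
(no output)
```

View pics/z2.png

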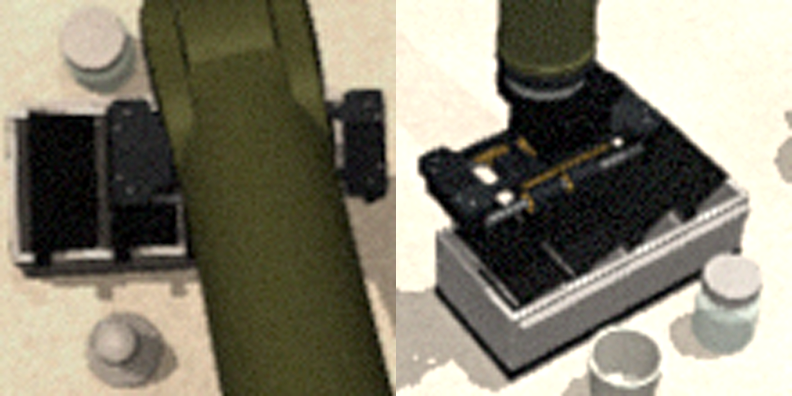

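The right crop shows lid1 flat, with the seam at about (560,260), and the side triangles of lids 2–4 still open. The force is tiny, so I continue at the same height.

```bash
python3 -m creep '-.001 .01 -.0005 0 0; -.001 .01 0 0 0; 0 .01 0 0 0; -.001 .01 0 0 0; -.001 .01 0 0 0; 0 .01 0 0 0; 0 0 0 0 0'; python3 -m creep '-.001 .01 0 0 0; -.001 .01 0 0 0; 0 .01 0 0 0; -.001 .01 0 0 0; -.001 .01 0 0 0; 0 .01 0 0 0; 0 0 0 0 0'
```

```text
time_s: 6.92
tool_pos: [0.5656, 0.0965, 0.1094]
tool_rot: [-180.0, -0.0, 3.9]
force: [-0.1, -0.5, 1.0]
grip_width: 0.0001
grasp_force: 0.2
time_s: 7.8
tool_pos: [0.5615, 0.1567, 0.1094]
tool_rot: [-179.9, -0.0, 4.0]
force: [0.4, -0.2, 0.2]
grip_width: 0.0006
grasp_force: 0.2
```

```bash
python3 -m creep '-.001 .01 0 0 0; -.001 .01 0 0 0; 0 .01 0 0 0; -.001 .01 0 0 0; -.001 .01 0 0 0; -.001 .01 0 0 0; 0 0 0 0 0; 0 0 0 0 0'; python3 - <<'E'
from h import *
a=shot("scene")[140:250,265:375]; b=shot("top")[145:255,190:300]
cv2.imwrite("pics/z3.png",np.clip(np.hstack([cv2.resize(i,(396,396),interpolation=cv2.INTER_CUBIC) for i in(b,a)])[...,::-1]*1.8,0,255).astype(np.uint8))
E
```

```text
time_s: 8.8
tool_pos: [0.5567, 0.2148, 0.1092]
tool_rot: [180.0, 0.0, 3.9]
force: [0.6, -0.4, 0.2]
grip_width: 0.0004
grasp_force: 0.0
```

View pics/z3.png

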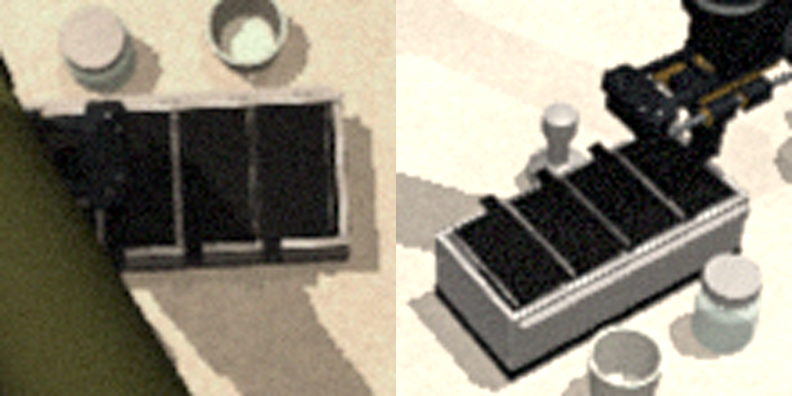

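The view shows all four lids flat, with even seams at (540,235), (590,210) and (645,180), and the caddy in place. I lift straight off and check.

```bash
python3 -m creep '0 0 .01 0 0; 0 0 .03 0 0; 0 0 .04 0 0; 0 0 .04 0 0; 0 .04 .03 0 0; -.03 .04 0 0 0; -.04 .03 0 0 0; 0 0 0 0 0'; python3 - <<'E'
from h import *
a=shot("scene")[140:250,265:375]; b=shot("top")[145:255,190:300]
cv2.imwrite("pics/z4.png",np.clip(np.hstack([cv2.resize(i,(396,396),interpolation=cv2.INTER_CUBIC) for i in(b,a)])[...,::-1]*1.8,0,255).astype(np.uint8))
E
```

```text
time_s: 9.9
tool_pos: [0.4826, 0.3295, 0.2609]
tool_rot: [-179.9, -0.0, 4.3]
force: [0.7, -0.0, 0.5]
grip_width: 0.0004
grasp_force: 0.0
```

View pics/z4.png

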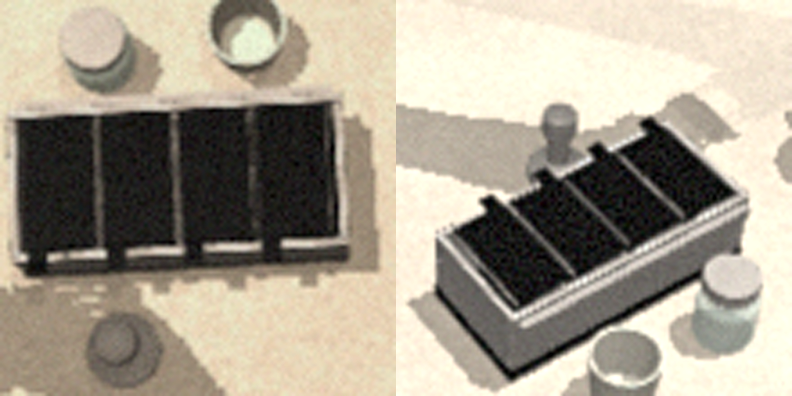

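All four lids are flat, and the caddy (outline from (10,110) to (345,260)) and its neighbours have not moved.

```bash
python3 -c "
from cell import ticket
print(ticket.sign_off())"
```

```text
the job is handed in; nothing more can be done
None
```

I pressed all four lids shut in order in one light pass, the final pictures show them flat with the caddy and its neighbours unmoved, and I handed the job in at about 10 s; no verdict came back.

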